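# Count along the rail and push the wedge into the third gap

## Task

Run a fingertip along the top edge of the wedge rack's back rail, starting at the end with the small turned post and counting the gaps: stay in touch with the rail past the first and second gap until you are at the third. Then push the loose wedge along the worktop, thin end first, into that third gap until it meets the back rail, and let go of it. Only touch and push, never lift the wedge, and leave everything else where it is.

Things in the scene. Friction and masses are not known exactly. Their poses are not given: they have to be found in the camera images.
- rack: fixed wooden wedge rack, 232 wide, 68 deep. Origin on the worktop at the middle of its front (mouth) line; x points into the gaps, away from the robot, y left along the rail, z up. Five dividers, 8 thick, 38 high, round noses, run from x = 0 to 50 mm, centred at y = -112, -56, 0, 56, 112. The four gaps between are 48 wide, open above; their floor is the worktop
- rail (a point): middle of the top edge of the rack's back rail, 50 mm above the worktop, at rack x = 59 mm, y = 0; axes as the rack's. The rail is an upright fixed board 18 thick (rack x = 50 to 68 mm) closing the gaps at the back; its top edge is smooth, level and 12 mm higher than the dividers: run the fingertip along this
- gap_left (a point): mouth of the inner left gap, on the worktop, rack x = 0, y = 28 mm; axes as the rack's. This gap is empty
- gap_right (a point): mouth of the inner right gap, on the worktop, rack x = 0, y = -28 mm; axes as the rack's. This gap is empty
- post_end: block 18 x 22 x 50 high at one end of the back rail, in line with it, with a small dark turned post on top that reaches 75 mm height: the counting starts at this end. It is at the left or right end (rack y = +127 or -127 mm, rack x = 59 mm). Origin at the centre of its underside
- plain_end: plain block of the same size at the other end of the rail, with no post. Origin at the centre of its underside
- wedge: loose hardwood wedge in front of the rack, 34 x 120 mm, 24 high at the thick end, a few mm at the thin one. Origin at the centre of its underside, z up; thin end at own y = -60 mm, thick end (to push) at y = 60; upright sides at x = -17, 17. Starts thin end toward the rack within 0.25 rad, up to 80 mm left or right of the rack's middle. About 50 g. Home: origin at rack x = -10 mm, thick end 70 mm before the noses
- thin_end (a point): middle of the loose wedge's thin end, at its underside; axes as the wedge's. The wedge's balance point lies about 75 mm from here, nearer the thick end
- mug: blue and white mug, 78 across and 92 high, stands to the left of the rack. Origin at the underside. Leave alone
- glue: white glue bottle with a long green cone cap, 73 across, 244 high, stands on the left. Origin at the centre of its underside. Leave alone

How it is judged:
By the outcome, as a careful person would: the job done as asked, in the order asked, and still so for the second after the job is handed in, with the robot touching nothing.
It also fails if it takes over 72 s, if anything falls off the work surface, if the arm or the gripper's body presses on something with over 40 N, if the wrist force passes 120 N, or if a joint passes its speed limit or range.

## Robot

A 6-joint arm with a two-finger parallel gripper is mounted at the origin on the work surface; the furniture and walls round the work are solid. World frame = base frame: x ahead of the robot, y to its left, z up, the work surface at z = 0. Lengths are in mm, angles in rad, forces in N, time in s.
With the tool pointing down it reaches from about 250 to 850 mm from the base axis. Payload 12.5 kg.
Tool frame: the origin (TCP) lies midway between the tips of the shut fingers; the grasp point (between the pads) lies 19 mm behind it (grip_depth is the distance from the TCP to the grasp point, in mm); z points along the fingers, y is the line along which they close (so a half turn about z gives the same grasp; the last joint's range is limited). The gripper opens to 93 mm and grips with 3 to 60 N. Pads are 15 mm wide; open, the fingers measure 128 mm over their backs; the gripper's body (75 mm by 188 mm) begins 65 mm behind the grasp point.
Start: joints at [-1.258, 0.351, 1.652, -0, 1.139, -0.085], TCP at [213.082, -507.031, 192.633] pointing down, gripper open.
Joint ranges: [-2.75, 2.75], [-0.79, 2.1], [0.01, 2.65], [-1.57, 4.71], [0.07, 3.14], [-2.87, 2.87]. Speed limits (rad/s): [2.22, 2.22, 2.79, 3.14, 3.14, 3.14].

## Interface

Orientations are given as a unit quaternion [w, x, y, z].
In Python, from workcell import state, grab_frame, sign_off, grip_depth gives the robot as it stands. The module is installed in compiled form; this text tells all that it offers.
- The arm moves only by the tool send_rows, never from a script. Its argument "series" is a list of rows, each a list of 7 numbers: the opening, from -1 (shut) to 1 (fully open), then the shift along the tool's x, y, z normalised to -1 to 1, where 1 is 40 mm, then the turn, a rotation vector about the tool's x, y, z normalised to -1 to 1, where 1 is 0.08 rad. In form: [[grip, x, y, z, ax, ay, az], ...]. A call has 1 to 5 rows; each row shifts and turns the commanded pose from where the row before left it, along the tool's axes as they then stand; what a row does not reach is not made up. A row lasts 1/10 s, in which the tool goes at most 50 mm and 8.59 degrees, less where a joint would pass 70% of its speed; a pose out of reach is approached as far as the arm can. A call with a number of a shift or a turn outside -1 to 1 is refused whole. A call with a gripper value outside its range is refused whole. The fingers move at their own pace and stop on an object; the grip force is fixed at half the most. Time passes only in rows, so rows that do not move let the fingers close. It gives the time, the measured TCP pose, the force, the opening and the grip force at its end, in the units of the state.
- state(): the state, without advancing time (a new reading comes with each control period).
- grab_frame(name): name is "scene" or "side" or "wrist"; returns a dict with "image" (384x512x3 uint8, blue, green, red), "vertical_fov" (degrees; the focal length in pixels is half the picture's height over the tangent of half this angle, whatever the lens; pixels are square), "cx", "cy" (the principal point, pixels), "R" (3x3) and "t" (3): a world point X has camera coordinates R X + t. Camera axes: x right, y down, z forward; pixel columns grow to the right and rows downward; lengths in mm; the calibration is good to about 2 mm. A picture is of the moment at which its call begins. There is no depth.
- sign_off(): hands the job in; it is judged then, once.
The state is a dict: "time_s": time; "joint_pos": joint angles; "dq": joint speeds; "joint_efforts": joint torques, N m; "tcp_pos": TCP position; "ee_rot": TCP orientation; "force": force on the tool from outside, world axes, zero at the start; "moment": the same for the moment, N m; "opening": opening from 0.0 (shut) to 1.0 (fully open); "gripper_force": force on a finger pad.
Only numpy, scipy, OpenCV 4.12 (cv2) and the standard library are available. Lean on these libraries where they do the work, as an engineer would, in place of code of your own. Each camera call takes 0.05 s, during which the arm holds its last target. There are 200 camera calls.

## Working session

There is one attempt and no reset: what is moved stays moved. The work goes in short steps, Python scripts to look and compute and a tool call to move; the robot and the scene stay as the last step left them, time stands still between calls to the robot, and variables do not carry over. Pictures are saved under pics/ and viewed, at most 10 in all, crops included, and the job is handed in when it is done.

Besides the shell and the picture viewer there is one more tool, called after "Call:" in YAML: its name, and indented under it one key for each argument. send_rows: Moves the arm, as the interface text tells. Scaled input: -1 to 1 covers 40 mm each way for a shift and 0.08 rad each way for a turn. Its arguments: {"type":"object","properties":{"series":{"type":"array","items":{"type":"array","items":{"type":"number"}}}},"required":["series"]}

```bash
mkdir -p pics
python3 - <<'E'
from workcell import *
import cv2,pickle
for n in("scene","side","wrist"):
    f=grab_frame(n);cv2.imwrite(f"pics/{n}0.png",f["image"]);pickle.dump(f,open(n+"0.pkl","wb"));print(n,f["vertical_fov"],f["cx"],f["cy"],f["R"].tolist(),f["t"])
s=state();print(s["time_s"],s["tcp_pos"],s["ee_rot"],s["opening"],s["force"]);print(grip_depth)
E
python3 -c "
import cv2,numpy as np
a=[cv2.imread(f'pics/{n}0.png') for n in('scene','side')]
cv2.imwrite('pics/c0.png',cv2.resize(a[0],(800,600),interpolation=3))
cv2.imwrite('pics/c1.png',cv2.resize(a[1],(800,600),interpolation=3))"
```

```text
scene 42.87235899484093 252.41839529932733 195.61018542758035 [[0.7865399468245045, -0.6170776354853511, 0.02387684721888793], [-0.32733273349942327, -0.44938731620289807, -0.8312065457007375], [0.5236489221120403, 0.6459614785881312, -0.5554507849946148]] [-478.85957384  157.25523001 1030.0683661 ]
side 54.07649270303115 249.7359100289116 196.792302637517 [[-0.9991350515275256, -0.03619579236145929, -0.020469817400623428], [-0.009618214609640253, 0.6800758045799683, -0.7330787065333653], [0.040455392184622865, -0.7322477481291665, -0.6798357129505284]] [465.29188108 130.74618785 792.93979754]
wrist 61.544022430013804 254.12394444764135 190.48282777118385 [[0.387502159317046, -0.9218666277203321, -0.0019993049218076228], [-0.8806024535494801, -0.3707968358237098, 0.2950407181149096], [-0.2727295277876297, -0.11256832253644194, -0.9554825887655248]] [-548.69229816  -36.51587662  390.78592772]
0.15 [ 212.99945665 -506.81226365  192.24769285] [-4.07000643e-04  9.80285033e-01  1.97588172e-01 -5.15406786e-05] 0.9973864558217511 [ 0.51214851  0.0542384  -1.08992767]
18.8
```

View pics/c0.png

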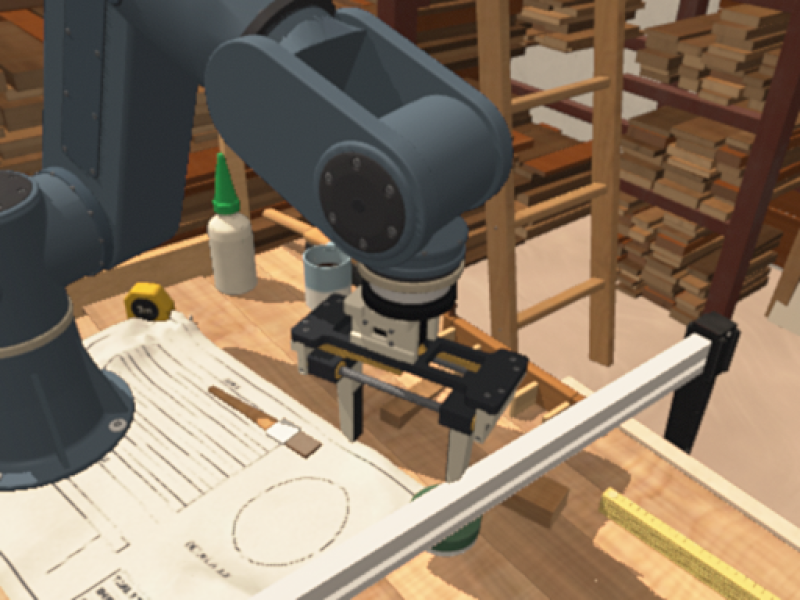

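View pics/c1.png

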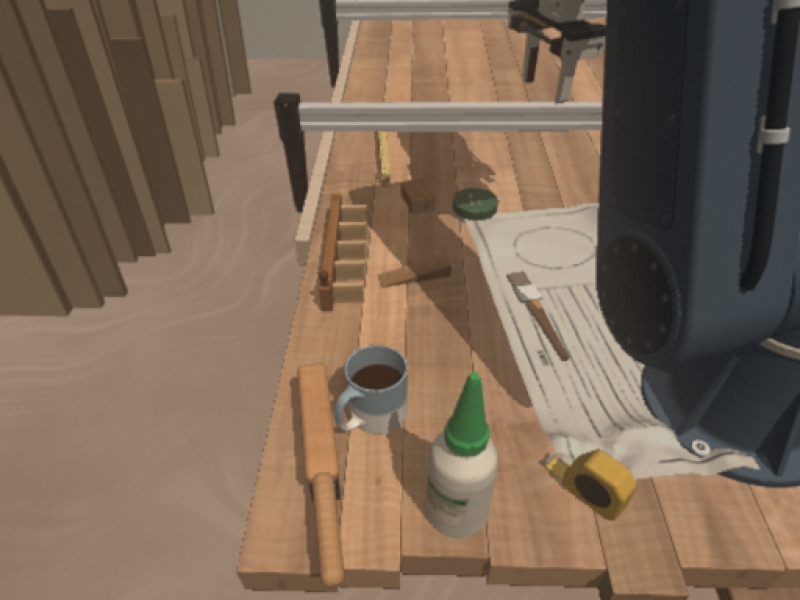

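```bash
cat > h.py <<'E'
import numpy as np,pickle,cv2
def cam(f):
    return 192/np.tan(np.radians(f["vertical_fov"]/2)),f["cx"],f["cy"],np.array(f["R"]),np.array(f["t"])
def bp(f,u,v,z):
    F,cx,cy,R,t=cam(f);d=R.T@np.array([(u-cx)/F,(v-cy)/F,1]);c=-R.T@t
    return c+d*(z-c[2])/d[2]
def pj(f,X):
    F,cx,cy,R,t=cam(f);p=R@np.array(X,float)+t;return np.array([F*p[0]/p[2]+cx,F*p[1]/p[2]+cy])
def tri(fs,uvs):
    A=[];b=[]
    for f,(u,v) in zip(fs,uvs):
        F,cx,cy,R,t=cam(f)
        for r in(R[0]-(u-cx)/F*R[2],):A.append(r);b.append(-(t[0]-(u-cx)/F*t[2]))
        r=R[1]-(v-cy)/F*R[2];A.append(r);b.append(-(t[1]-(v-cy)/F*t[2]))
    return np.linalg.lstsq(np.array(A),np.array(b),rcond=None)[0]
def load(n):return pickle.load(open(n+".pkl","rb"))
E
python3 - <<'E'
from h import *
im=cv2.imread("pics/side0.png")[110:210,190:325]
cv2.imwrite("pics/c2.png",cv2.resize(im,None,fx=5.9,fy=5.9,interpolation=cv2.INTER_CUBIC))
f=load("side0");k=.64
for n,u,v in(("post",325,275),("railnear",330,275),("railfar",337,197),("thin",380,280),("thick",450,267)):print(n,bp(f,u*k,v*k,50 if 'rail' in n else 0 if n!="post" else 60))
w=load("wrist0");cv2.imwrite("pics/c3.png",cv2.resize(w["image"],(512,384)))
s=load("scene0")
# bar corner near black post tri; scene (705,340), side (300,104)
print(tri([s,f],[(705*k,340*k),(302*k,104*k)]))
E
```

```text
post [ 573.36169854 -194.0252104    60.        ]
railnear [ 567.77818517 -206.13853964   50.        ]
railfar [ 580.10729675 -434.29610166   50.        ]
thin [ 492.26341544 -253.97118114    0.        ]
thick [ 372.31479722 -290.35603668    0.        ]
[ 646.75160335 -547.14037134  180.56623292]
```

View pics/c2.png

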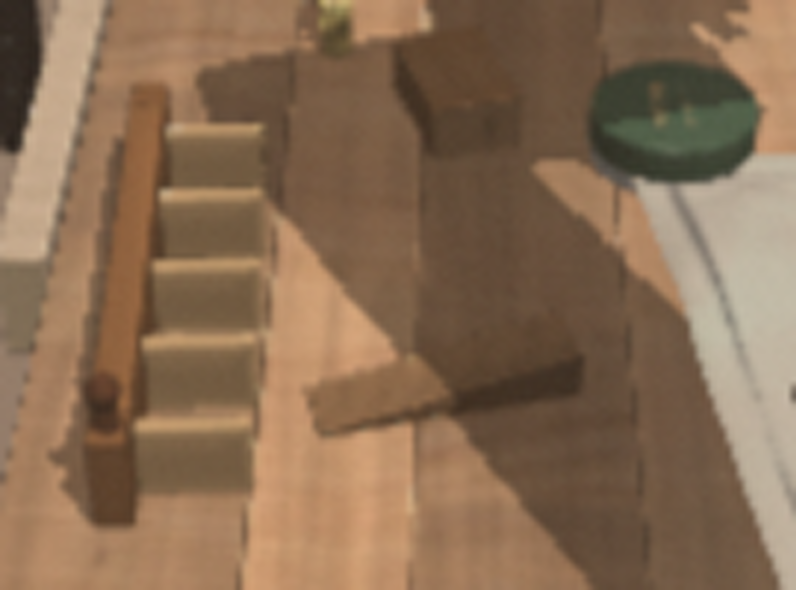

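View pics/c3.png

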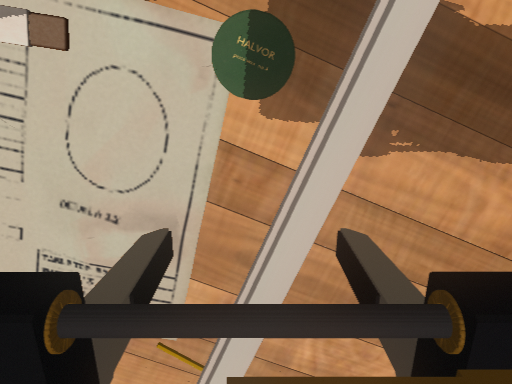

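```bash
cat > fit.py <<'E'
from h import *
from scipy.optimize import least_squares
def fit(f,O,P,g):
    def X(p,o):
        c,s=np.cos(p[2]),np.sin(p[2]);return[p[0]+c*o[0]-s*o[1],p[1]+s*o[0]+c*o[1],o[2]]
    r=least_squares(lambda p:np.concatenate([pj(f,X(p,o))-q for o,q in zip(O,P)]),g,x_scale=[10,10,.1],loss="soft_l1")
    return r.x,r.fun.reshape(-1,2).round(1)
E
python3 - <<'E'
from fit import *
f=load("side0")
C=lambda l:np.array(l)/5.9+[190,110]
O=[(68,138,0),(50,138,0),(68,138,50),(50,138,50),(68,-138,50),(50,-138,50),(50,116,0),(0,116,0),(0,116,38),(0,-116,38)]
P=C([(92,523),(133,523),(87,432),(133,432),(135,85),(167,85),(137,490),(250,490),(250,427),(265,125)])
print(fit(f,O,P,[520,-320,0]))
s=load("side0")
# wedge: local y -> thin at -60; yaw such that wedge -y = world +x => yaw ~ +pi/2
O=[(17,-60,0),(17,60,0),(17,60,24),(-17,-60,3)]
P=C([(320,436),(581,394),(582,357),(307,392)])
print(fit(f,O,P,[430,-280,1.57]))
w=load("wrist0");F,cx,cy,R,t=cam(w);c=-R.T@t;print(c)
sc=load("scene0")
for u,v in((435,0),(378,0),(250,305),(225,384)):
  print(bp(w,u,v,180))
E
```

```text
(array([ 5.19093377e+02, -3.15438242e+02,  3.26953992e-02]), array([[ 0.2,  0.5],
       [ 0.4,  0.4],
       [-1. ,  0.9],
       [-1.4,  0.8],
       [-0.5, -1.4],
       [ 0.2, -1.5],
       [ 0.4,  0.1],
       [ 0.8, -0.1],
       [-0. , -0.8],
       [ 0.4, -1. ]]))
(array([ 434.55136847, -264.44570713,    1.83525678]), array([[ 0.2,  0.7],
       [-0. ,  0.4],
       [ 0.2, -0.4],
       [-0.4, -0.8]]))
[ 287.04234132 -475.37097372  383.06581712]
[ 370.51339059 -549.10746292  180.        ]
[ 358.2354657  -519.85928397  180.        ]
[ 146.09751656 -530.86420459  180.        ]
[  68.84095522 -541.08457309  180.        ]
```

Call:
send_rows:
  series:
    - [1, 0, 0, -1, 0, 0, 0]
    - [1, 0, 0, -1, 0, 0, 0.9]
    - [-1, 0, 0, 0, 0, 0, 1]
    - [-1, 0, 0, 0, 0, 0, 1]
    - [-1, 0, 0, 0, 0, 0, 1]

```text
time_s: 0.65
tcp_pos: [213.0, -506.9, 272.6]
ee_rot: [-0.0, 0.999, 0.041, 0.0]
force: [-0.7, -1.4, 0.1]
opening: 0.793
gripper_force: 0.0
```

Call:
send_rows:
  series:
    - [-1, 0.7, -0.7, 0, 0, 0, 0.65]
    - [-1, 0.8, -0.8, 0, 0, 0, 0]
    - [-1, 0.8, -0.8, 0, 0, 0, 0]
    - [-1, 0.8, -0.8, 0, 0, 0, 0]
    - [-1, 0.8, -0.8, 0, 0, 0, 0]

```text
time_s: 1.15
tcp_pos: [363.0, -342.9, 272.6]
ee_rot: [-0.0, 1.0, 0.017, -0.0]
force: [0.6, -0.2, -0.4]
opening: 0.359
gripper_force: 0.0
```

Call:
send_rows:
  series:
    - [-1, 0.8, -0.7, 0, 0, 0, 0]
    - [-1, 0.8, -0.6, 0, 0, 0, 0]
    - [-1, 0, 0, 0, 0, 0, 0]
    - [-1, 0, 0, 0, 0, 0, 0]

```text
time_s: 1.55
tcp_pos: [424.5, -289.9, 272.3]
ee_rot: [-0.0, 1.0, 0.018, -0.0]
force: [1.1, -0.9, -0.5]
opening: 0.029
gripper_force: 0.0
```

```bash
cat > look.py <<'E'
from workcell import *
from h import *
import sys
def look(tag,names=("wrist","side")):
    for n in names:
        f=grab_frame(n);pickle.dump(f,open(n+tag+".pkl","wb"));cv2.imwrite(f"pics/{n}{tag}.png",f["image"])
def st():
    s=state();w,x,y,z=s["ee_rot"];from scipy.spatial.transform import Rotation as R
    M=R.from_quat([x,y,z,w]).as_matrix()
    print(round(s["time_s"],2),s["tcp_pos"].round(1) if hasattr(s["tcp_pos"],'round') else s["tcp_pos"],"yaw",round(np.arctan2(M[1,0],M[0,0]),4),"toolz",M[:,2].round(3),"F",np.round(s["force"],1),"op",round(s["opening"],3))
E
python3 - <<'E'
from look import *
look("1");st()
cv2.imwrite("pics/w1.png",cv2.resize(cv2.imread("pics/wrist1.png"),(800,600),interpolation=2))
E
```

```text
1.65 [ 423.8 -290.8  272.5] yaw 0.0332 toolz [-0.  0. -1.] F [ 0.4  1.1 -0.3] op 0.008
```

View pics/w1.png

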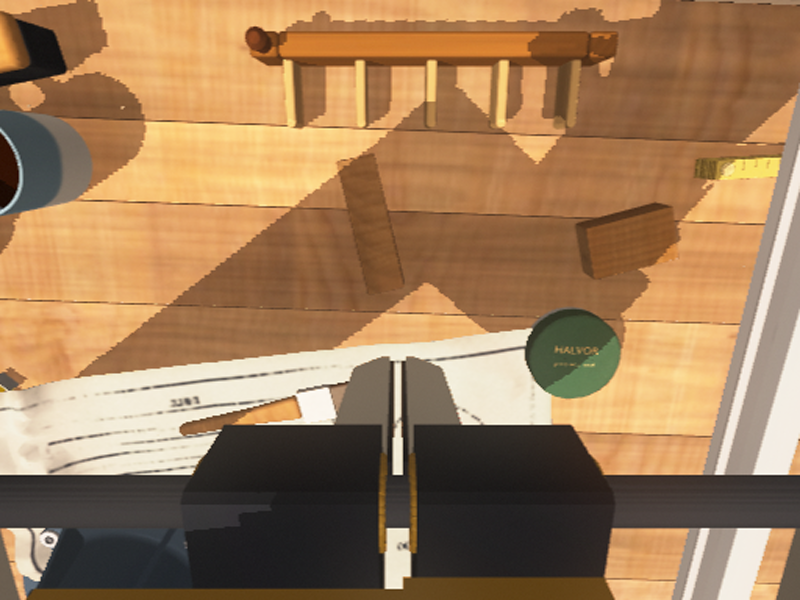

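Run:
```python
from h import *
im=cv2.imread("pics/wrist1.png")[10:195,150:402]
cv2.imwrite("pics/w1c.png",cv2.resize(im,None,fx=3.17,fy=3.17,interpolation=cv2.INTER_CUBIC))
```

```text
(no output)
```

View pics/w1c.png

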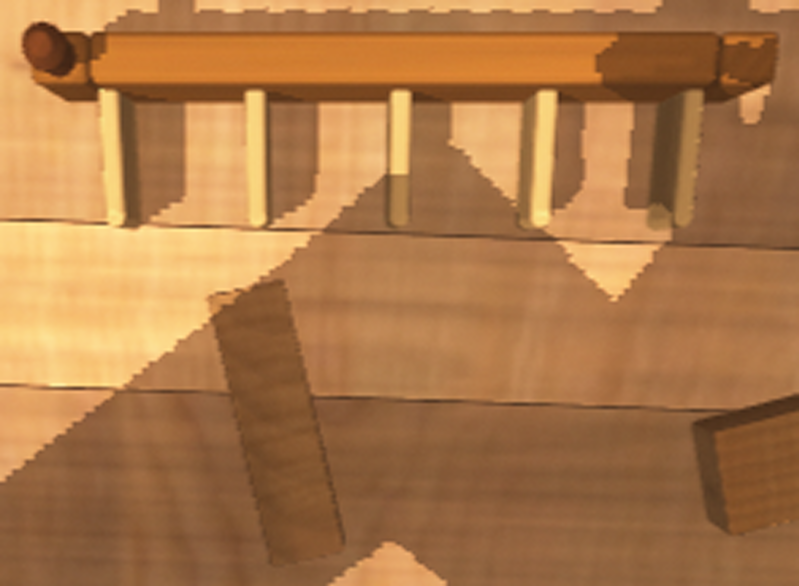

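Run:
```python
from fit import *
f=load("wrist1")
C=lambda l:np.array(l)/3.17+[150,10]
O=[(0,112,38),(0,56,38),(0,0,38),(0,-56,38),(0,-112,38),(50,116,50),(50,-116,50),(68,116,50),(68,-116,50)]
P=C([(119,224),(259,226),(399,226),(541,226),(685,226),(93,84),(718,84),(105,33),(720,34)])
p,r=fit(f,O,P,[520,-320,0]);print(p,r.tolist())
O=[(17,-60,3),(-17,-60,3),(17,60,24),(-17,60,24)]
# local x: thin toward +x world, yaw~pi/2+ => local +x = world +y = image left
P=C([(209,299),(285,280),(272,566),(345,545)])
q,r=fit(f,O,P,[430,-280,1.8]);print(q,r.tolist())
c,s=np.cos(p[2]),np.sin(p[2])
W=lambda a,b:(p[0]+c*a-s*b,p[1]+s*a+c*b)
for a,b in((59,102),(59,84),(59,28),(59,-28),(0,-28),(-10,-28),(-70,-28)):print(a,b,np.round(W(a,b),1))
R=np.array([[c,-s],[s,c]]);print("wedge in rack",R.T@(q[:2]-p[:2]),q[2]-p[2]-np.pi/2)
```

```text
[ 5.16506920e+02 -3.14436164e+02  3.45115501e-02] [[-0.8, 1.0], [-0.1, 0.4], [0.5, 0.5], [0.5, 0.5], [-0.1, 0.6], [-0.6, -0.3], [0.7, -0.0], [-5.5, -1.3], [1.9, -1.4]]
[ 432.60353741 -266.69560081    1.83282743] [[-0.2, -0.9], [-0.2, -0.6], [0.1, 0.5], [0.3, 2.0]]
59 102 [ 572.  -210.5]
59 84 [ 572.6 -228.5]
59 28 [ 574.5 -284.4]
59 -28 [ 576.4 -340.4]
0 -28 [ 517.5 -342.4]
-10 -28 [ 507.5 -342.8]
-70 -28 [ 447.5 -344.8]
wedge in rack [-82.20614747  50.60719668] 0.22751955083855857
```

Call:
send_rows:
  series:
    - [-1, 0.76, -0.36, 0.6, 0, 0, 0]
    - [-1, 0.76, -0.36, 0.7, 0, 0, 0]
    - [-1, 0.76, -0.36, 0.7, 0, 0, 0]
    - [-1, 0.76, -0.37, 0.7, 0, 0, 0]
    - [-1, 0.76, -0.37, 0.7, 0, 0, 0]

```text
time_s: 2.15
tcp_pos: [574.2, -213.1, 135.5]
ee_rot: [0.0, 1.0, 0.016, 0.0]
force: [0.8, 0.0, -0.1]
opening: 0.004
gripper_force: 0.0
```

Call:
send_rows:
  series:
    - [-1, 0, 0, 0.6, 0, 0, 0]
    - [-1, 0, 0, 0.6, 0, 0, 0]
    - [-1, 0, 0, 0.1, 0, 0, 0]
    - [-1, 0, 0, 0, 0, 0, 0]
    - [-1, 0, 0, 0, 0, 0, 0]

```text
time_s: 2.65
tcp_pos: [574.2, -213.4, 86.1]
ee_rot: [0.0, 1.0, 0.016, 0.001]
force: [0.2, -0.2, 0.5]
opening: 0.006
gripper_force: 0.0
```

Run:
```python
from look import *
st();look("2",("side","scene"))
im=cv2.imread("pics/side2.png")[80:230,170:370]
cv2.imwrite("pics/s2.png",cv2.resize(im,None,fx=4,fy=4,interpolation=cv2.INTER_CUBIC))
```

```text
2.65 [ 574.2 -213.4   86.1] yaw 0.0328 toolz [ 0.002 -0.001 -1.   ] F [ 0.2 -0.2  0.5] op 0.006
```

View pics/s2.png

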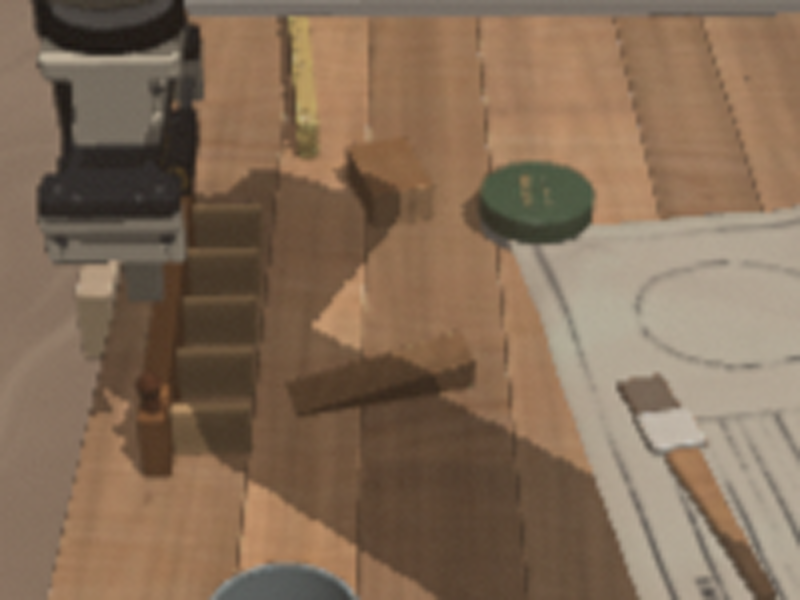

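Run:
```python
from h import *
f=load("side2")
for X in((574.2,-213.4,86),(572.7,-212,50),(571.8,-186,75),(571.8,-186,50)):print(X,(pj(f,X)-[170,80])*4)
```

```text
(574.2, -213.4, 86) [150.26831135 330.5966764 ]
(572.7, -212, 50) [157.98463742 377.92309929]
(571.8, -186, 75) [150.61847883 373.2888823 ]
(571.8, -186, 50) [154.57252043 405.05921747]
```

Run:
```python
from h import *
a=load("side2")["image"];b=load("side1")["image"]
for r in range(140,180,2):print(r,(r-80)*4,[tuple(int(q) for q in a[r,c]) for c in(200,204,207,210)], [tuple(int(q) for q in b[r,c]) for c in (207,)])
```

```text
140 240 [(65, 74, 82), (66, 74, 82), (66, 75, 83), (52, 59, 65)] [(53, 71, 91)]
142 248 [(95, 108, 118), (97, 110, 119), (96, 108, 118), (98, 111, 121)] [(54, 71, 92)]
144 256 [(95, 108, 118), (94, 108, 117), (95, 108, 117), (95, 109, 118)] [(62, 83, 108)]
146 264 [(61, 75, 88), (65, 75, 83), (66, 77, 84), (60, 73, 86)] [(65, 84, 110)]
148 272 [(60, 75, 93), (63, 74, 80), (63, 73, 80), (58, 70, 83)] [(65, 84, 111)]
150 280 [(62, 78, 97), (63, 73, 79), (64, 75, 81), (62, 72, 84)] [(59, 78, 100)]
152 288 [(51, 68, 88), (63, 74, 79), (62, 72, 80), (61, 71, 84)] [(58, 77, 101)]
154 296 [(55, 73, 94), (63, 72, 80), (62, 71, 79), (57, 70, 83)] [(59, 80, 104)]
156 304 [(57, 74, 95), (59, 77, 99), (57, 74, 95), (41, 59, 84)] [(56, 76, 99)]
158 312 [(60, 77, 96), (62, 80, 103), (58, 77, 100), (37, 57, 82)] [(57, 78, 102)]
160 320 [(57, 75, 96), (60, 79, 100), (50, 68, 90), (40, 59, 84)] [(51, 72, 97)]
162 328 [(58, 76, 97), (59, 78, 100), (45, 64, 88), (39, 58, 84)] [(54, 78, 109)]
164 336 [(57, 76, 98), (60, 80, 101), (42, 59, 82), (38, 58, 82)] [(52, 78, 112)]
166 344 [(60, 78, 99), (62, 80, 102), (42, 61, 86), (39, 58, 84)] [(54, 83, 119)]
168 352 [(54, 73, 94), (58, 76, 99), (38, 58, 83), (40, 59, 85)] [(54, 84, 121)]
170 360 [(54, 71, 92), (57, 76, 99), (40, 59, 82), (37, 58, 84)] [(54, 84, 123)]
172 368 [(54, 71, 93), (61, 80, 104), (37, 54, 80), (40, 60, 86)] [(51, 79, 116)]
174 376 [(55, 72, 94), (51, 67, 90), (42, 60, 93), (38, 57, 84)] [(41, 59, 91)]
176 384 [(56, 74, 97), (37, 51, 73), (40, 56, 86), (45, 70, 103)] [(39, 55, 85)]
178 392 [(57, 76, 98), (47, 63, 83), (27, 40, 57), (55, 86, 125)] [(30, 41, 61)]
```

Call:
send_rows:
  series:
    - [-1, -0.03, 0, 0.35, 0, 0, 0]
    - [-1, 0, 0, 0.3, 0, 0, 0]
    - [-1, 0, 0, 0, 0, 0, 0]

```text
time_s: 3.05
tcp_pos: [571.4, -211.9, 56.4]
ee_rot: [-0.001, 1.0, 0.017, -0.002]
force: [-0.3, -0.8, -0.3]
opening: 0.007
gripper_force: 0.0
```

Run:
```python
from look import *
st()
s0=load("scene0")
X=np.array([213,-506.8,192.3]);ty=np.array([.387,-.92,0])
for d in(-55,0,55):print(d,pj(s0,X+d*ty)*1.5625)
w=load("wrist1");print(pj(w,[423.8,-290.8,272.5])*1.5625)
look("3",("side","scene"))
a=load("side3")["image"][80:230,170:320];b=load("scene3")["image"]
f=load("side3");g=load("scene3");T=state()["tcp_pos"]
u=pj(f,T);v=pj(g,T);print(u,v)
v0=np.clip(v.astype(int)-[50,75],0,None)
c=b[v0[1]:v0[1]+150,v0[0]:v0[0]+100];c=cv2.resize(c,(400,600),interpolation=2);a=cv2.resize(a,(600,600),interpolation=2)[:,:400]
cv2.drawMarker(c,tuple(int(q) for q in (v-v0)*4),(0,0,255));cv2.drawMarker(a,tuple(int(q) for q in (u-[170,80])*4),(0,0,255))
cv2.imwrite("pics/s3.png",np.hstack([a,c]))
```

```text
3.05 [ 571.4 -211.9   56.4] yaw 0.0338 toolz [-0.003  0.001 -1.   ] F [-0.3 -0.8 -0.3] op 0.007
-55 [350.41558062 452.04206161]
0 [400.8842818  473.53490776]
55 [454.52288426 496.37770345]
[398.84202481 349.44237299]
[209.32927776 171.86877873] [296.15138962 202.78768   ]
```

View pics/s3.png

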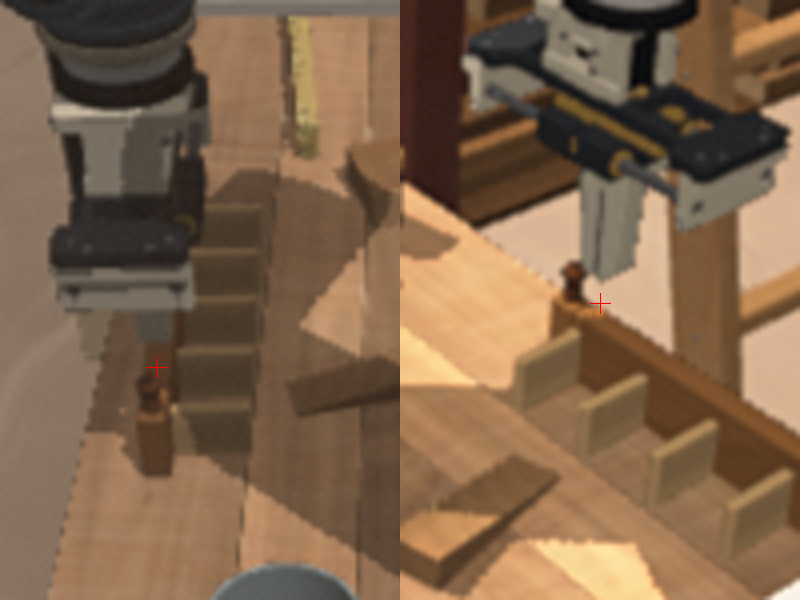

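Run:
```python
from h import *
f=load("side3");g=load("scene3");v0=np.array([246,127])
print(tri([f,g],[np.array([153,341])/4+[170,80],np.array([200,280])/4+v0]))
```

```text
[ 571.71945757 -213.00931874   76.75215814]
```

Call:
send_rows:
  series:
    - [-1, 0, 0, 0.1, 0, 0, 0]
    - [-1, 0, 0, 0, 0, 0, 0]

```text
time_s: 3.35
tcp_pos: [572.6, -212.5, 54.4]
ee_rot: [-0.0, 1.0, 0.017, -0.0]
force: [1.1, -0.9, -0.5]
opening: 0.008
gripper_force: 0.0
```

Call:
send_rows:
  series:
    - [-1, 0, 0, 0.05, 0, 0, 0]
    - [-1, 0, 0, 0, 0, 0, 0]

```text
time_s: 3.55
tcp_pos: [572.6, -212.5, 52.5]
ee_rot: [-0.0, 1.0, 0.017, -0.0]
force: [-0.4, -0.0, 0.0]
opening: 0.006
gripper_force: 0.0
```

Call:
send_rows:
  series:
    - [-1, 0, 0, 0.06, 0, 0, 0]
    - [-1, 0, 0, 0, 0, 0, 0]

```text
time_s: 3.75
tcp_pos: [572.5, -212.4, 50.0]
ee_rot: [-0.0, 1.0, 0.017, -0.0]
force: [-0.6, -0.7, -0.4]
opening: 0.006
gripper_force: 0.0
```

Call:
send_rows:
  series:
    - [-1, 0, 0, 0.06, 0, 0, 0]
    - [-1, 0, 0, 0, 0, 0, 0]

```text
time_s: 3.95
tcp_pos: [572.5, -212.4, 47.5]
ee_rot: [-0.0, 1.0, 0.017, -0.0]
force: [-0.7, 0.2, 0.1]
opening: 0.006
gripper_force: 0.0
```

Call:
send_rows:
  series:
    - [-1, 0, 0, 0.08, 0, 0, 0]
    - [-1, 0, 0, 0, 0, 0, 0]

```text
time_s: 4.15
tcp_pos: [572.4, -212.4, 44.2]
ee_rot: [-0.0, 1.0, 0.017, -0.0]
force: [-0.1, 0.2, 0.1]
opening: 0.007
gripper_force: 0.0
```

Call:
send_rows:
  series:
    - [-1, 0, 0, 0.08, 0, 0, 0]
    - [-1, 0, 0, 0, 0, 0, 0]

```text
time_s: 4.35
tcp_pos: [572.4, -212.4, 41.0]
ee_rot: [-0.0, 1.0, 0.017, -0.0]
force: [0.1, -0.0, -0.5]
opening: 0.002
gripper_force: 0.0
```

Call:
send_rows:
  series:
    - [-1, 0, 0, 0.08, 0, 0, 0]
    - [-1, 0, 0, 0, 0, 0, 0]

```text
time_s: 4.55
tcp_pos: [572.4, -212.4, 37.8]
ee_rot: [-0.0, 1.0, 0.017, -0.0]
force: [-0.8, -0.8, -0.7]
opening: 0.005
gripper_force: 0.0
```

Call:
send_rows:
  series:
    - [-1, 0, 0, 0.05, 0, 0, 0]
    - [-1, 0, 0, 0, 0, 0, 0]

```text
time_s: 4.75
tcp_pos: [572.6, -212.4, 36.0]
ee_rot: [-0.0, 1.0, 0.017, -0.0]
force: [-0.4, -0.4, -0.3]
opening: 0.003
gripper_force: 0.0
```

Call:
send_rows:
  series:
    - [-1, 0, 0, 0.05, 0, 0, 0]
    - [-1, 0, 0, 0, 0, 0, 0]

```text
time_s: 4.95
tcp_pos: [572.5, -212.4, 34.0]
ee_rot: [-0.0, 1.0, 0.017, -0.0]
force: [0.3, -0.1, 0.7]
opening: 0.006
gripper_force: 0.0
```

Call:
send_rows:
  series:
    - [-1, 0, 0, 0.05, 0, 0, 0]
    - [-1, 0, 0, 0, 0, 0, 0]

```text
time_s: 5.15
tcp_pos: [572.5, -212.4, 32.0]
ee_rot: [-0.0, 1.0, 0.017, -0.0]
force: [0.3, -0.4, -0.2]
opening: 0.005
gripper_force: 0.0
```

Call:
send_rows:
  series:
    - [-1, 0, 0, 0.03, 0, 0, 0]
    - [-1, 0, 0, 0, 0, 0, 0]

```text
time_s: 5.35
tcp_pos: [572.6, -212.5, 30.9]
ee_rot: [-0.0, 1.0, 0.017, -0.0]
force: [0.3, 1.3, -0.3]
opening: 0.004
gripper_force: 0.0
```

Call:
send_rows:
  series:
    - [-1, 0, 0, 0.03, 0, 0, 0]
    - [-1, 0, 0, 0, 0, 0, 0]

```text
time_s: 5.55
tcp_pos: [572.6, -212.4, 29.7]
ee_rot: [-0.0, 1.0, 0.017, -0.0]
force: [-0.6, -0.5, -0.9]
opening: 0.004
gripper_force: 0.0
```

Call:
send_rows:
  series:
    - [-1, 0, 0, 0.03, 0, 0, 0]
    - [-1, 0, 0, 0, 0, 0, 0]

```text
time_s: 5.75
tcp_pos: [572.6, -212.5, 28.5]
ee_rot: [-0.0, 1.0, 0.017, -0.0]
force: [0.0, -0.2, -0.5]
opening: 0.007
gripper_force: 0.0
```

Call:
send_rows:
  series:
    - [-1, 0, 0, 0.03, 0, 0, 0]
    - [-1, 0, 0, 0, 0, 0, 0]

```text
time_s: 5.95
tcp_pos: [572.6, -212.5, 27.3]
ee_rot: [-0.0, 1.0, 0.017, -0.0]
force: [-0.5, -0.1, 0.8]
opening: 0.006
gripper_force: 0.0
```

Run:
```python
from look import *
st();look("4",("side","scene"))
a=load("side4")["image"][110:210,180:280];b=load("scene4")["image"]
c=b[140:240,250:350];c=cv2.resize(c,(400,400),interpolation=2);a=cv2.resize(a,(400,400),interpolation=2)
cv2.imwrite("pics/s4.png",np.hstack([a,c]))
```

```text
5.95 [ 572.6 -212.5   27.3] yaw 0.0338 toolz [-0.  0. -1.] F [-0.5 -0.1  0.8] op 0.006
```

View pics/s4.png

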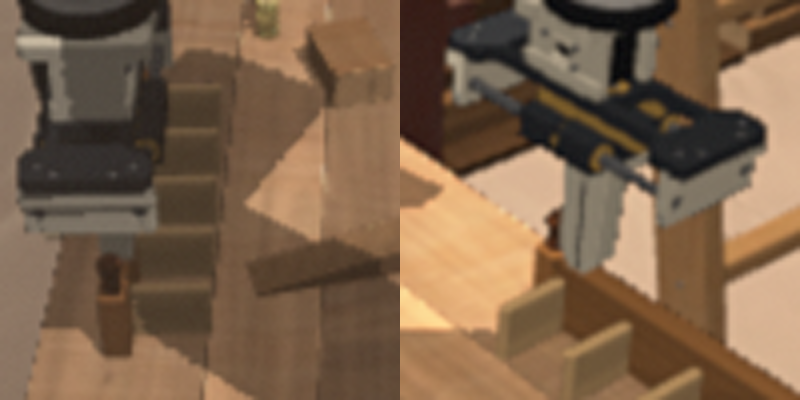

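Call:
send_rows:
  series:
    - [-1, 0, 0, 0.03, 0, 0, 0]
    - [-1, 0, 0, 0, 0, 0, 0]

```text
time_s: 6.25
tcp_pos: [572.6, -212.5, 26.1]
ee_rot: [-0.0, 1.0, 0.017, -0.0]
force: [-0.7, 0.8, -0.3]
opening: 0.006
gripper_force: 0.0
```

Call:
send_rows:
  series:
    - [-1, 0, 0, 0.03, 0, 0, 0]
    - [-1, 0, 0, 0, 0, 0, 0]

```text
time_s: 6.45
tcp_pos: [572.6, -212.5, 24.9]
ee_rot: [-0.0, 1.0, 0.017, -0.0]
force: [0.1, -0.0, 0.3]
opening: 0.002
gripper_force: 0.0
```

Call:
send_rows:
  series:
    - [-1, 0, 0, 0.03, 0, 0, 0]
    - [-1, 0, 0, 0, 0, 0, 0]

```text
time_s: 6.65
tcp_pos: [572.7, -212.5, 24.3]
ee_rot: [0.0, 1.0, 0.017, 0.0]
force: [-2.1, 0.7, 4.9]
opening: 0.007
gripper_force: 2.9
```

Call:
send_rows:
  series:
    - [-1, 0, 0, 0.02, 0, 0, 0]
    - [-1, 0, 0.1, 0, 0, 0, 0]
    - [-1, 0, 0.1, 0, 0, 0, 0]

```text
time_s: 6.95
tcp_pos: [573.7, -219.4, 24.3]
ee_rot: [-0.001, 1.0, 0.017, 0.001]
force: [-0.2, 9.3, 12.8]
opening: 0.005
gripper_force: 6.2
```

Call:
send_rows:
  series:
    - [-1, 0, 0.15, 0, 0, 0, 0]
    - [-1, 0, 0.15, 0, 0, 0, 0]

```text
time_s: 7.15
tcp_pos: [574.3, -231.6, 24.3]
ee_rot: [-0.001, 1.0, 0.017, 0.001]
force: [0.9, 8.8, 11.7]
opening: 0.006
gripper_force: 6.0
```

Call:
send_rows:
  series:
    - [-1, 0, 0.15, 0, 0, 0, 0]
    - [-1, 0, 0.15, 0, 0, 0, 0]
    - [-1, 0, 0.15, 0, 0, 0, 0]
    - [-1, 0, 0.15, 0, 0, 0, 0]

```text
time_s: 7.55
tcp_pos: [575.1, -255.6, 24.3]
ee_rot: [-0.001, 1.0, 0.017, 0.001]
force: [0.2, 9.0, 11.6]
opening: 0.008
gripper_force: 6.0
```

Call:
send_rows:
  series:
    - [-1, 0, 0.15, 0, 0, 0, 0]
    - [-1, 0, 0.15, 0, 0, 0, 0]
    - [-1, 0, 0.15, 0, 0, 0, 0]
    - [-1, 0, 0.15, 0, 0, 0, 0]

```text
time_s: 7.95
tcp_pos: [575.9, -279.5, 24.3]
ee_rot: [-0.001, 1.0, 0.017, 0.001]
force: [1.3, 9.1, 11.3]
opening: 0.008
gripper_force: 6.0
```

Call:
send_rows:
  series:
    - [-1, 0, 0.15, 0, 0, 0, 0]
    - [-1, 0, 0.15, 0, 0, 0, 0]
    - [-1, 0, 0.15, 0, 0, 0, 0]
    - [-1, 0, 0.15, 0, 0, 0, 0]

```text
time_s: 8.35
tcp_pos: [576.7, -303.5, 24.3]
ee_rot: [-0.001, 1.0, 0.017, 0.001]
force: [0.9, 10.2, 11.7]
opening: 0.008
gripper_force: 5.9
```

Call:
send_rows:
  series:
    - [-1, 0, 0.15, 0, 0, 0, 0]
    - [-1, 0, 0.15, 0, 0, 0, 0]
    - [-1, 0, 0.15, 0, 0, 0, 0]
    - [-1, 0, 0.15, 0, 0, 0, 0]

```text
time_s: 8.75
tcp_pos: [577.5, -327.5, 24.3]
ee_rot: [-0.001, 1.0, 0.017, 0.001]
force: [0.8, 8.5, 11.8]
opening: 0.004
gripper_force: 5.9
```

Call:
send_rows:
  series:
    - [-1, 0, 0.15, 0, 0, 0, 0]
    - [-1, 0, 0.15, 0, 0, 0, 0]
    - [-1, 0, 0.03, 0, 0, 0, 0]
    - [-1, 0, 0, 0, 0, 0, 0]
    - [-1, 0, 0, 0, 0, 0, 0]

```text
time_s: 9.25
tcp_pos: [577.9, -341.0, 24.3]
ee_rot: [-0.0, 1.0, 0.017, 0.001]
force: [-0.1, 5.1, 10.2]
opening: -0.0
gripper_force: 5.2
```

Call:
send_rows:
  series:
    - [-1, 0, 0, -0.5, 0, 0, 0]
    - [-1, 0, 0, -1, 0, 0, 0]
    - [-1, 0, 0, -0.5, 0, 0, 0]
    - [-1, 0, 0, 0, 0, 0, 0]

```text
time_s: 9.65
tcp_pos: [578.4, -342.6, 106.4]
ee_rot: [0.002, 1.0, 0.017, 0.002]
force: [-0.5, -0.5, 0.3]
opening: 0.006
gripper_force: 0.0
```

Call:
send_rows:
  series:
    - [-1, -0.77, -0.61, 0, 0, 0, 0]
    - [-1, -0.77, -0.61, 0, 0, 0, 0]
    - [-1, -0.77, -0.61, 0, 0, 0, 0]
    - [-1, -0.77, -0.61, 0, 0, 0, 0]
    - [-1, -0.77, -0.61, 0, 0, 0, 0]

```text
time_s: 10.15
tcp_pos: [417.1, -223.6, 102.0]
ee_rot: [-0.0, 1.0, 0.017, -0.001]
force: [0.4, -0.3, -0.5]
opening: 0.007
gripper_force: 0.0
```

Run:
```python
from look import *
st()
f=load("wrist1")
for n,u,v,z in(("block L",577,230,15),("blockBL",597,277,15),("blockTL",655,205,20),("tinL",526,350,15),("mug R",92,165,60)):print(n,bp(f,u/1.5625,v/1.5625,z).round(0))
```

```text
10.15 [ 417.1 -223.6  102. ] yaw 0.0337 toolz [-0.001  0.001 -1.   ] F [ 0.4 -0.3 -0.5] op 0.007
block L [ 435. -450.   15.]
blockBL [ 393. -475.   15.]
blockTL [ 460. -513.   20.]
tinL [ 318. -418.   15.]
mug R [479. -51.  60.]
```

Call:
send_rows:
  series:
    - [-1, 0.03, 0, 0.9, 0, 0, 0]
    - [-1, 0, 0, 0.9, 0, 0, 0]
    - [-1, 0, 0, 0.9, 0, 0, 0]
    - [-1, 0, 0, 0.3, 0, 0, 0]
    - [-1, 0, 0, 0, 0, 0, 0]

```text
time_s: 10.65
tcp_pos: [419.1, -224.1, -18.4]
ee_rot: [-0.001, 1.0, 0.017, -0.002]
force: [0.5, 0.2, 0.2]
opening: 0.008
gripper_force: 0.0
```

Call:
send_rows:
  series:
    - [-1, 0, 0.12, 0.05, 0, 0, 0]
    - [-1, 0, 0.12, 0, 0, 0, 0]
    - [-1, 0, 0.12, 0, 0, 0, 0]
    - [-1, 0, 0.12, 0, 0, 0, 0]
    - [-1, 0, 0.12, 0, 0, 0, 0]

```text
time_s: 11.15
tcp_pos: [421.3, -249.3, -18.2]
ee_rot: [0.0, 1.0, 0.017, 0.0]
force: [-0.1, 5.0, 8.0]
opening: 0.008
gripper_force: 4.7
```

Call:
send_rows:
  series:
    - [-1, 0, 0.12, 0, 0, 0, 0]
    - [-1, 0, 0.12, 0, 0, 0, 0]
    - [-1, 0, 0.12, 0, 0, 0, 0]
    - [-1, 0, 0.12, 0, 0, 0, 0]
    - [-1, 0, 0.12, 0, 0, 0, 0]

```text
time_s: 11.65
tcp_pos: [422.1, -273.1, -18.2]
ee_rot: [0.0, 1.0, 0.017, 0.0]
force: [-0.1, 4.6, 7.6]
opening: 0.006
gripper_force: 4.3
```

Call:
send_rows:
  series:
    - [-1, 0, 0.12, 0, 0, 0, 0]
    - [-1, 0, 0.12, 0, 0, 0, 0]
    - [-1, 0, 0.12, 0, 0, 0, 0]
    - [-1, 0, 0.12, 0, 0, 0, 0]
    - [-1, 0, 0.12, 0, 0, 0, 0]

```text
time_s: 12.15
tcp_pos: [422.9, -297.2, -18.2]
ee_rot: [0.0, 1.0, 0.017, 0.0]
force: [-0.6, 5.0, 7.0]
opening: 0.007
gripper_force: 4.0
```

Run:
```python
from look import *
st();look("5",("wrist","side","scene"))
# coarse check by fit of predicted outline: edge-energy search of top-face quad in wrist
f=load("wrist5");g=cv2.GaussianBlur(cv2.cvtColor(f["image"],cv2.COLOR_BGR2GRAY),(0,0),1).astype(np.float32)
gx=cv2.Sobel(g,cv2.CV_32F,1,0);gy=cv2.Sobel(g,cv2.CV_32F,0,1)
def score(x,y,a):
    c,s=np.cos(a),np.sin(a);q=np.array([(17,-60,3),(-17,-60,3),(-17,60,24),(17,60,24)],float)
    P=[pj(f,(x+c*o[0]-s*o[1],y+s*o[0]+c*o[1],o[2])) for o in q];t=0
    for i in(0,1,2,3):
        A,B=P[i],P[(i+1)%4];d=B-A;n=np.array([d[1],-d[0]])/np.hypot(*d);k=np.linspace(.05,.95,40)[:,None];p=(A+k*d)
        if i==3:k=k[:20]
        u=p[:,0].astype(np.float32)[None];v=p[:,1].astype(np.float32)[None]
        e=cv2.remap(gx,u,v,1)*n[0]+cv2.remap(gy,u,v,1)*n[1];t+=np.minimum(np.abs(e),60).mean()*(1 if i%2 else .6)
    return t
from itertools import product
R=[(score(x,y,a),x,y,a) for x,y,a in product(range(415,450,3),range(-350,-255,3),np.arange(1.5,1.9,.04))]
R.sort(reverse=True)
for r in R[:8]:print(np.round(r,2))
```

```text
12.15 [ 422.9 -297.2  -18.2] yaw 0.0336 toolz [ 0.001 -0.    -1.   ] F [-0.6  5.   7. ] op 0.007
[  72.23  436.   -320.      1.86]
[  57.83  433.   -311.      1.7 ]
[  57.13  433.   -311.      1.62]
[  56.96  433.   -314.      1.74]
[  56.86  415.   -317.      1.66]
[  56.09  433.   -314.      1.7 ]
[  54.69  436.   -311.      1.7 ]
[  54.5   415.   -317.      1.58]
```

```bash
cat > wf.py <<'E'
from look import *
from scipy.optimize import differential_evolution,minimize
def wfit(name,b,top=60):
    f=load(name);g=cv2.GaussianBlur(cv2.cvtColor(f["image"],cv2.COLOR_BGR2GRAY),(0,0),1).astype(np.float32)
    gx=cv2.Sobel(g,cv2.CV_32F,1,0);gy=cv2.Sobel(g,cv2.CV_32F,0,1)
    def score(v):
        x,y,a=v;c,s=np.cos(a),np.sin(a);q=[(17,-60,3),(-17,-60,3),(-17,60,24),(17,60,24)]
        P=[pj(f,(x+c*o[0]-s*o[1],y+s*o[0]+c*o[1],o[2])) for o in q];t=0
        for i in range(4):
            A,B=P[i],P[(i+1)%4];d=B-A;n=np.array([d[1],-d[0]])/np.hypot(*d);k=np.linspace(.05,.95,60)[:,None];p=(A+k*d).astype(np.float32)
            e=cv2.remap(gx,p[:,0][None],p[:,1][None],1)*n[0]+cv2.remap(gy,p[:,0][None],p[:,1][None],1)*n[1]
            t+=np.minimum(np.abs(e),60).mean()*(1 if i%2 else .6)
        return -t
    r=differential_evolution(score,b,popsize=40,maxiter=150,seed=1,tol=1e-8)
    P=[517.3,-314.9,.0345];c,s=np.cos(P[2]),np.sin(P[2]);d=r.x[:2]-P[:2]
    print(name,r.x.round(3),round(-r.fun,1),"rack",np.round([c*d[0]+s*d[1],-s*d[0]+c*d[1],r.x[2]-P[2]-np.pi/2],3));return r.x
E
python3 - <<'E'
from wf import *
wfit("wrist1",[(410,455),(-300,-240),(1.5,2)])
for n in("wrist5","side5","scene5"):wfit(n,[(410,460),(-345,-280),(1.4,2.1)])
E
```

```text
wrist1 [ 432.862 -264.626    1.82 ] 132.7 rack [-82.654  53.157   0.215]
wrist5 [ 437.41  -321.659    1.935] 113.6 rack [-80.075  -3.999   0.329]
side5 [ 436.293 -312.506    1.769] 138.7 rack [-80.876   5.187   0.164]
scene5 [ 433.205 -328.554    1.954] 158.0 rack [-84.516 -10.746   0.349]
```

Call:
send_rows:
  series:
    - [-1, 0, -0.3, -0.1, 0, 0, 0]
    - [-1, 0, -0.3, 0, 0, 0, 0]
    - [-1, 0.25, 0, 0, 0, 0, 0]
    - [-1, 0.25, 0, 0, 0, 0, 0]
    - [-1, 0, 0, 0, 0, 0, 0]

```text
time_s: 12.8
tcp_pos: [443.6, -272.4, -14.8]
ee_rot: [0.0, 1.0, 0.017, 0.001]
force: [-0.1, -0.4, 0.3]
opening: 0.009
gripper_force: 0.0
```

Call:
send_rows:
  series:
    - [-1, 0, 0.12, 0, 0, 0, 0]
    - [-1, 0, 0.12, 0, 0, 0, 0]
    - [-1, 0, 0.12, 0, 0, 0, 0]
    - [-1, 0, 0.12, 0, 0, 0, 0]
    - [-1, 0, 0.12, 0, 0, 0, 0]

```text
time_s: 13.3
tcp_pos: [442.4, -296.7, -15.0]
ee_rot: [-0.0, 1.0, 0.017, -0.0]
force: [-0.6, -0.2, 0.2]
opening: 0.005
gripper_force: 0.0
```

Run:
```python
from wf import *
st();look("6",("wrist","scene"))
for n in("wrist6","scene6"):wfit(n,[(410,460),(-360,-290),(1.4,2.1)])
```

```text
13.3 [ 442.4 -296.7  -15. ] yaw 0.0334 toolz [-0.  0. -1.] F [-0.6 -0.2  0.2] op 0.005
wrist6 [ 424.501 -312.642    1.586] 95.4 rack [-9.2666e+01  5.4580e+00 -1.9000e-02]
scene6 [ 434.717 -328.32     1.938] 180.8 rack [-82.997 -10.563   0.333]
```

Call:
send_rows:
  series:
    - [-1, 0, 0.12, 0, 0, 0, 0]
    - [-1, 0, 0.12, 0, 0, 0, 0]
    - [-1, 0, 0.12, 0, 0, 0, 0]
    - [-1, 0, 0, 0, 0, 0, 0]

```text
time_s: 13.8
tcp_pos: [443.2, -311.2, -14.9]
ee_rot: [0.0, 1.0, 0.017, 0.0]
force: [-0.5, -0.5, 0.3]
opening: 0.006
gripper_force: 0.0
```

Run:
```python
from wf import *
st();look("7",("wrist","scene","side"))
wfit("scene3",[(410,460),(-310,-240),(1.4,2.1)])
for n in("wrist7","scene7","side7"):wfit(n,[(410,460),(-360,-290),(1.4,2.1)])
```

```text
13.8 [ 443.2 -311.2  -14.9] yaw 0.0334 toolz [ 0. -0. -1.] F [-0.5 -0.5  0.3] op 0.006
scene3 [ 434.096 -271.708    1.839] 181.8 rack [-81.664  46.037   0.234]
wrist7 [ 425.711 -332.038    1.661] 104.8 rack [-9.2126e+01 -1.3969e+01  5.5000e-02]
scene7 [ 432.727 -341.48     1.785] 181.7 rack [-85.44  -23.647   0.18 ]
side7 [ 435.161 -320.524    1.54 ] 148.9 rack [-8.2284e+01 -2.7870e+00 -6.5000e-02]
```

Run:
```python
from h import *
P=(517.3,-314.9,.0345)
def dr(n,x0,y0,w,h,k,wp):
    f=load(n);im=cv2.resize(f["image"][y0:y0+h,x0:x0+w],None,fx=k,fy=k,interpolation=2)
    def poly(L,pose,col):
        c,s=np.cos(pose[2]),np.sin(pose[2])
        q=[(pj(f,(pose[0]+c*a-s*b,pose[1]+s*a+c*b,z))-[x0,y0]+.5)*k for a,b,z in L]
        cv2.polylines(im,[np.int32(q)],True,col,1)
    for y in(0,-56):poly([(0,y,38),(50,y,38)],P,(255,0,0))
    poly([(50,116,50),(50,-116,50),(68,-116,50),(68,116,50)],P,(255,0,0))
    if wp is not None:poly([(17,-60,3),(-17,-60,3),(-17,60,24),(17,60,24)],wp,(0,255,0))
    return im
a=dr("scene7",215,160,133,200,3,(432.7,-341.5,1.785));b=dr("wrist7",150,5,133,200,3,None)
cv2.imwrite("pics/o7.png",np.hstack([a,b]))
```

```text
(no output)
```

View pics/o7.png

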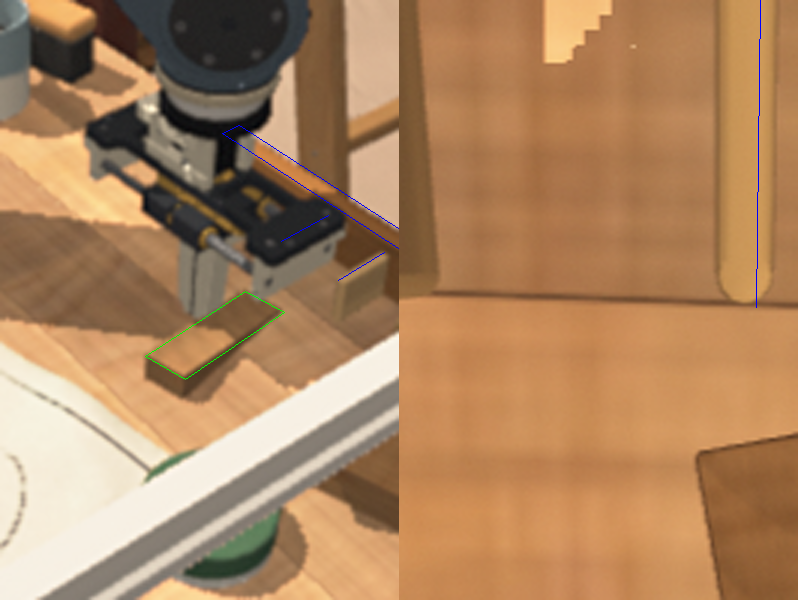

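Run:
```python
from h import *
f=load("wrist7");g=lambda u,v,z:bp(f,150+(u-400)/3,5+v/3,z)
P=(517.3,-314.9,.0345);c,s=np.cos(P[2]),np.sin(P[2])
R=lambda X:np.round([c*(X[0]-P[0])+s*(X[1]-P[1]),-s*(X[0]-P[0])+c*(X[1]-P[1])],1)
print("nose",R(g(747,297,38)),"thinL",R(g(697,455,3)),"thin edge",R(g(800,433,3)),"side",R(g(722,600,9)))
```

```text
nose [1.2 1.3] thinL [-27.8   8.9] thin edge [-23.8  -9.7] side [-53.5   4.3]
```

Call:
send_rows:
  series:
    - [-1, 0, -0.35, 0, 0, 0, 0]
    - [-1, 0.3, 0, 0, 0, 0, 0]
    - [-1, 0.3, 0, 0.04, 0, 0, 0]
    - [-1, 0, 0, 0, 0, 0, 0]

```text
time_s: 14.35
tcp_pos: [468.6, -295.7, -16.5]
ee_rot: [0.0, 1.0, 0.018, 0.001]
force: [0.6, 0.3, 0.3]
opening: 0.006
gripper_force: 0.0
```

Call:
send_rows:
  series:
    - [-1, 0, 0.11, 0, 0, 0, 0]
    - [-1, 0, 0.11, 0, 0, 0, 0]
    - [-1, 0, 0.11, 0, 0, 0, 0]
    - [-1, 0, 0.11, 0, 0, 0, 0]
    - [-1, 0, 0.11, 0, 0, 0, 0]

```text
time_s: 14.85
tcp_pos: [467.2, -318.3, -16.6]
ee_rot: [-0.0, 1.0, 0.017, -0.0]
force: [-0.2, 0.9, 1.1]
opening: 0.009
gripper_force: 0.3
```

Run:
```python
from wf import *
st();look("8",("wrist","scene"))
wfit("scene8",[(410,460),(-370,-310),(1.3,2.1)])
```

```text
14.85 [ 467.2 -318.3  -16.6] yaw 0.0334 toolz [-0.  0. -1.] F [-0.2  0.9  1.1] op 0.009
scene8 [ 434.532 -339.569    1.741] 170.7 rack [-83.57  -21.799   0.136]
```

Call:
send_rows:
  series:
    - [-1, 0, 0.1, -0.02, 0, 0, 0]
    - [-1, 0, 0.1, 0, 0, 0, 0]
    - [-1, 0, 0.1, 0, 0, 0, 0]
    - [-1, 0, 0, 0, 0, 0, 0]

```text
time_s: 15.35
tcp_pos: [467.8, -330.3, -15.7]
ee_rot: [0.0, 1.0, 0.017, 0.0]
force: [-0.2, 0.4, 0.3]
opening: 0.004
gripper_force: 0.0
```

Run:
```python
from wf import *
st();look("9",("wrist","scene"))
wfit("scene9",[(410,460),(-370,-310),(1.3,2.1)])
```

```text
15.35 [ 467.8 -330.3  -15.7] yaw 0.0334 toolz [ 0. -0. -1.] F [-0.2  0.4  0.3] op 0.004
scene9 [ 434.594 -340.284    1.742] 163.2 rack [-83.533 -22.516   0.137]
```

Call:
send_rows:
  series:
    - [-1, 0, -0.3, 0, 0, 0, 0]
    - [-1, 0, 0, -1, 0, 0, 0]
    - [-1, -0.5, 0, -1, 0, 0, 0]
    - [-1, -0.5, 0, -1, 0, 0, 0]
    - [-1, 0, 0, -1, 0, 0, 0]

```text
time_s: 15.95
tcp_pos: [425.4, -317.7, 145.4]
ee_rot: [-0.001, 1.0, 0.017, -0.001]
force: [1.5, 0.2, 0.6]
opening: 0.005
gripper_force: 0.0
```

Call:
send_rows:
  series:
    - [-1, 0, 0, -1, 0, 0, 0]
    - [-1, 0, 0, -1, 0, 0, 0]
    - [-1, 0, 0, 0, 0, 0, 0]
    - [-1, 0, 0, 0, 0, 0, 0]

```text
time_s: 16.35
tcp_pos: [427.4, -318.3, 224.3]
ee_rot: [0.0, 1.0, 0.017, 0.0]
force: [0.0, -0.4, -0.9]
opening: 0.006
gripper_force: 0.0
```

Run:
```python
from wf import *
st();look("10",("wrist","scene","side"))
for n in("wrist10","scene10","side10"):wfit(n,[(410,460),(-370,-310),(1.3,2.1)])
```

```text
16.35 [ 427.4 -318.3  224.3] yaw 0.0343 toolz [ 0.001 -0.    -1.   ] F [ 0.  -0.4 -0.9] op 0.006
wrist10 [ 435.097 -335.069    1.794] 167.4 rack [-82.85  -17.322   0.189]
scene10 [ 435.033 -340.57     1.75 ] 176.7 rack [-83.103 -22.817   0.145]
side10 [ 435.31  -322.281    1.569] 149.1 rack [-8.2195e+01 -4.5480e+00 -3.7000e-02]
```

Call:
send_rows:
  series:
    - [-1, 0.5, -0.32, 0.9, 0, 0, 0]
    - [-1, 0.5, -0.32, 0.9, 0, 0, 0]
    - [-1, 0, 0, 0.9, 0, 0, 0]
    - [-1, 0, 0, 0.9, 0, 0, 0]
    - [-1, 0, 0, 0.9, 0, 0, 0]

```text
time_s: 17.0
tcp_pos: [465.8, -291.2, 41.6]
ee_rot: [-0.001, 1.0, 0.017, -0.001]
force: [0.0, -1.1, -0.2]
opening: 0.005
gripper_force: 0.0
```

Call:
send_rows:
  series:
    - [-1, 0, 0, 0.9, 0, 0, 0]
    - [-1, 0, 0, 0.5, 0, 0, 0]
    - [-1, 0, 0, 0, 0, 0, 0]
    - [-1, 0, 0, 0, 0, 0, 0]

```text
time_s: 17.4
tcp_pos: [466.2, -291.8, -12.0]
ee_rot: [-0.0, 1.0, 0.017, -0.001]
force: [1.3, 0.7, -0.3]
opening: 0.005
gripper_force: 0.0
```

Call:
send_rows:
  series:
    - [-1, 0, 0, 0.05, 0, 0, 0]
    - [-1, 0, 0, 0, 0, 0, 0]

```text
time_s: 17.6
tcp_pos: [466.9, -292.4, -12.9]
ee_rot: [0.0, 1.0, 0.017, 0.001]
force: [0.4, -0.2, 0.7]
opening: 0.006
gripper_force: 0.0
```

Call:
send_rows:
  series:
    - [-1, 0, 0, 0.04, 0, 0, 0]
    - [-1, 0, 0, 0, 0, 0, 0]

```text
time_s: 17.8
tcp_pos: [466.6, -292.2, -15.1]
ee_rot: [0.0, 1.0, 0.017, 0.0]
force: [-1.2, -0.4, 1.1]
opening: 0.003
gripper_force: 0.0
```

Call:
send_rows:
  series:
    - [-1, 0, 0, 0.03, 0, 0, 0]
    - [-1, 0, 0, 0, 0, 0, 0]

```text
time_s: 18.0
tcp_pos: [466.4, -292.1, -16.6]
ee_rot: [-0.0, 1.0, 0.017, -0.0]
force: [-0.5, -0.0, -0.8]
opening: 0.009
gripper_force: 0.0
```

Call:
send_rows:
  series:
    - [-1, 0, 0, 0.03, 0, 0, 0]
    - [-1, 0, 0, 0, 0, 0, 0]

```text
time_s: 18.2
tcp_pos: [466.4, -292.1, -17.9]
ee_rot: [-0.0, 1.0, 0.017, -0.0]
force: [0.9, -0.2, 0.6]
opening: 0.003
gripper_force: 0.0
```

Call:
send_rows:
  series:
    - [-1, 0, 0, 0.03, 0, 0, 0]
    - [-1, 0, 0, 0, 0, 0, 0]

```text
time_s: 18.4
tcp_pos: [466.4, -292.1, -19.1]
ee_rot: [-0.0, 1.0, 0.017, -0.0]
force: [-0.8, 0.7, -0.2]
opening: 0.007
gripper_force: 0.0
```

Call:
send_rows:
  series:
    - [-1, 0, 0, 0.05, 0, 0, 0]
    - [-1, 0, 0, 0, 0, 0, 0]

```text
time_s: 18.6
tcp_pos: [466.3, -292.0, -21.2]
ee_rot: [-0.0, 1.0, 0.017, -0.0]
force: [-0.3, -0.7, -0.4]
opening: 0.002
gripper_force: 0.0
```

Call:
send_rows:
  series:
    - [-1, 0, 0, 0.05, 0, 0, 0]
    - [-1, 0, 0, 0, 0, 0, 0]

```text
time_s: 18.8
tcp_pos: [466.3, -292.0, -23.2]
ee_rot: [-0.0, 1.0, 0.017, -0.0]
force: [-0.4, 1.0, -0.7]
opening: 0.008
gripper_force: 0.0
```

Call:
send_rows:
  series:
    - [-1, 0, 0, 0.03, 0, 0, 0]
    - [-1, 0, 0, 0, 0, 0, 0]

```text
time_s: 19.0
tcp_pos: [466.4, -292.1, -24.3]
ee_rot: [-0.0, 1.0, 0.017, -0.0]
force: [0.1, 0.6, 1.1]
opening: 0.005
gripper_force: 0.0
```

Call:
send_rows:
  series:
    - [-1, 0, 0.1, -0.02, 0, 0, 0]
    - [-1, 0, 0.12, 0, 0, 0, 0]
    - [-1, 0, 0.12, 0, 0, 0, 0]
    - [-1, 0, 0.1, 0, 0, 0, 0]
    - [-1, 0, 0.1, 0, 0, 0, 0]

```text
time_s: 19.5
tcp_pos: [467.3, -314.2, -23.3]
ee_rot: [0.0, 1.0, 0.017, 0.0]
force: [0.7, 0.3, 0.6]
opening: 0.008
gripper_force: 0.7
```

Run:
```python
from wf import *
st();look("11",("wrist","scene"))
wfit("scene11",[(410,460),(-370,-310),(1.3,2.1)])
```

```text
19.5 [ 467.3 -314.2  -23.3] yaw 0.0336 toolz [ 0. -0. -1.] F [0.7 0.3 0.6] op 0.008
scene11 [ 432.801 -348.686    1.643] 183.2 rack [-8.5614e+01 -3.0852e+01  3.8000e-02]
```

Call:
send_rows:
  series:
    - [-1, 0, 0.08, 0, 0, 0, 0]
    - [-1, 0, 0, 0, 0, 0, 0]
    - [-1, 0, -0.5, 0, 0, 0, 0]
    - [-1, 0, 0, -1, 0, 0, 0]
    - [-1, 0, 0, -1, 0, 0, 0]

```text
time_s: 20.1
tcp_pos: [465.9, -295.9, 56.8]
ee_rot: [-0.001, 1.0, 0.017, -0.001]
force: [0.2, -0.3, 0.8]
opening: 0.003
gripper_force: 0.0
```

Call:
send_rows:
  series:
    - [-1, -0.5, 0, -1, 0, 0, 0]
    - [-1, -0.5, 0.2, -1, 0, 0, 0]
    - [-1, 0, 0.2, -1, 0, 0, 0]
    - [-1, 0, 0.2, -1, 0, 0, 0]
    - [-1, 0, 0, 0, 0, 0, 0]

```text
time_s: 20.6
tcp_pos: [429.1, -324.5, 221.9]
ee_rot: [0.003, 1.0, 0.017, 0.003]
force: [-0.1, -0.0, 0.1]
opening: 0.004
gripper_force: 0.0
```

Run:
```python
from wf import *
st();look("12",("wrist","scene"))
for n in("wrist12","scene12"):wfit(n,[(410,460),(-370,-310),(1.3,2.1)])
# rack check in wrist12: brightness profile across dividers at top height, rack x=15
f=load("wrist12");g=cv2.GaussianBlur(f["image"],(0,0),.8).astype(np.float32)
P=(517.3,-314.9,.0345);c,s=np.cos(P[2]),np.sin(P[2])
for b in range(-66,13,1):
    if not(-66<=b<=-44 or -12<=b<=12):continue
    v=[]
    for a in(8,15,22,30):
        u=pj(f,(P[0]+c*a-s*b,P[1]+s*a+c*b,38));v.append(cv2.getRectSubPix(g[:,:,1],(1,1),tuple(map(float,u)))[0,0])
    print(b,np.int32(v),end=" ")
```

```text
20.6 [ 429.1 -324.5  221.9] yaw 0.0332 toolz [ 0.007 -0.006 -1.   ] F [-0.1 -0.   0.1] op 0.004
wrist12 [ 431.846 -346.211    1.611] 160.9 rack [-8.6483e+01 -2.8345e+01  6.0000e-03]
scene12 [ 431.957 -350.868    1.578] 178.4 rack [-8.6533e+01 -3.3003e+01 -2.7000e-02]
-66 [ 99 103 106 106] -65 [100 103 108 107] -64 [101 104 108 107] -63 [101 104 110 108] -62 [102 105 111 109] -61 [102 107 111 109] -60 [102 109 112 109] -59 [103 111 114 113] -58 [108 115 120 130] -57 [121 125 129 151] -56 [132 133 134 161] -55 [136 136 137 157] -54 [137 136 136 146] -53 [134 134 133 135] -52 [124 125 126 125] -51 [107 109 111 111] -50 [89 91 92 92] -49 [77 77 76 79] -48 [74 75 75 76] -47 [81 82 82 83] -46 [95 98 98 96] -45 [106 108 110 107] -44 [109 111 116 113] -12 [109 113 118 114] -11 [110 114 119 114] -10 [111 115 120 114] -9 [112 115 120 115] -8 [113 114 121 116] -7 [113 114 121 116] -6 [113 113 120 115] -5 [112 112 119 115] -4 [111 112 116 115] -3 [112 113 115 117] -2 [119 120 119 127] -1 [129 130 128 151] 0 [138 137 136 179] 1 [138 138 137 196] 2 [137 137 137 201] 3 [133 134 134 203] 4 [127 127 131 201] 5 [117 119 139 191] 6 [111 115 162 186] 7 [110 121 184 188] 8 [112 136 195 191] 9 [112 157 198 193] 10 [113 174 198 194] 11 [113 184 197 193] 12 [113 188 196 191]
```

Call:
send_rows:
  series:
    - [-1, -0.7, 0.18, 0.5, 0, 0, 0]
    - [-1, -0.7, 0.18, 0.9, 0, 0, 0]
    - [-1, -0.7, 0.18, 0.9, 0, 0, 0]
    - [-1, 0, 0, 0.9, 0, 0, 0]
    - [-1, 0, 0, 0.9, 0, 0, 0]

```text
time_s: 21.2
tcp_pos: [342.8, -345.6, 50.1]
ee_rot: [-0.001, 1.0, 0.016, -0.001]
force: [0.9, -0.9, -0.5]
opening: 0.006
gripper_force: 0.0
```

Call:
send_rows:
  series:
    - [-1, 0, 0, 0.9, 0, 0, 0]
    - [-1, 0, 0, 0.7, 0, 0, 0]
    - [-1, 0, 0, 0.1, 0, 0, 0]
    - [-1, 0, 0, 0, 0, 0, 0]
    - [-1, 0, 0, 0, 0, 0, 0]

```text
time_s: 21.7
tcp_pos: [344.6, -346.9, -14.5]
ee_rot: [0.0, 1.0, 0.017, 0.0]
force: [0.0, 0.4, 0.0]
opening: 0.003
gripper_force: 0.0
```

Call:
send_rows:
  series:
    - [-1, 0, 0.055, 0.15, 0, 0, 0]
    - [-1, 0.1, 0, 0, 0, 0, 0]
    - [-1, 0.1, 0, 0, 0, 0, 0]
    - [-1, 0.1, 0, 0, 0, 0, 0]
    - [-1, 0.1, 0, 0, 0, 0, 0]

```text
time_s: 22.2
tcp_pos: [360.8, -348.4, -21.2]
ee_rot: [0.0, 1.0, 0.017, 0.0]
force: [0.3, 0.2, 1.2]
opening: 0.003
gripper_force: 0.0
```

Call:
send_rows:
  series:
    - [-1, 0.1, 0, 0, 0, 0, 0]
    - [-1, 0.1, 0, 0, 0, 0, 0]
    - [-1, 0.1, 0, 0, 0, 0, 0]
    - [-1, 0.1, 0, 0, 0, 0, 0]
    - [-1, 0.1, 0, 0, 0, 0, 0]

```text
time_s: 22.7
tcp_pos: [380.6, -347.6, -21.4]
ee_rot: [-0.0, 1.0, 0.017, -0.0]
force: [-0.2, 0.0, 0.3]
opening: 0.005
gripper_force: 0.4
```

Call:
send_rows:
  series:
    - [-1, 0.1, 0, 0, 0, 0, 0]
    - [-1, 0.1, 0, 0, 0, 0, 0]
    - [-1, 0.1, 0, 0, 0, 0, 0]
    - [-1, 0, 0, 0, 0, 0, 0]

```text
time_s: 23.1
tcp_pos: [392.8, -347.3, -21.3]
ee_rot: [0.0, 1.0, 0.017, 0.0]
force: [-0.4, 0.4, -0.3]
opening: 0.005
gripper_force: 0.0
```

Run:
```python
from wf import *
st();look("13",("wrist","scene"))
for n in("wrist13","scene13"):wfit(n,[(410,510),(-370,-310),(1.3,2.0)])
```

```text
23.1 [ 392.8 -347.3  -21.3] yaw 0.0341 toolz [ 0. -0. -1.] F [-0.4  0.4 -0.3] op 0.005
wrist13 [ 445.04  -345.735    1.605] 142.9 rack [-73.281 -28.325  -0.   ]
scene13 [ 490.502 -340.207    1.776] 160.3 rack [-27.655 -24.368   0.171]
```

Run:
```python
from wf import *
for b in((450,485),(454,475)):wfit("wrist13",[b,(-360,-325),(1.4,1.8)])
for b in((450,475),):wfit("scene13",[b,(-370,-325),(1.4,1.8)])
```

```text
wrist13 [ 460.845 -345.231    1.605] 135.6 rack [-57.468 -28.366   0.   ]
wrist13 [ 460.844 -345.229    1.606] 135.6 rack [-57.469 -28.363   0.   ]
scene13 [ 455.531 -332.461    1.428] 111.7 rack [-62.338 -15.42   -0.177]
```

Call:
send_rows:
  series:
    - [-1, 0.1, 0, 0, 0, 0, 0]
    - [-1, 0.1, 0, 0, 0, 0, 0]
    - [-1, 0.1, 0, 0, 0, 0, 0]
    - [-1, 0.1, 0, 0, 0, 0, 0]
    - [-1, 0.1, 0, 0, 0, 0, 0]

```text
time_s: 23.7
tcp_pos: [412.7, -346.5, -21.4]
ee_rot: [-0.0, 1.0, 0.017, -0.0]
force: [-0.1, -0.0, 0.8]
opening: 0.003
gripper_force: 0.4
```

Call:
send_rows:
  series:
    - [-1, 0.1, 0, 0, 0, 0, 0]
    - [-1, 0.1, 0, 0, 0, 0, 0]
    - [-1, 0.1, 0, 0, 0, 0, 0]
    - [-1, 0.1, 0, 0, 0, 0, 0]
    - [-1, 0.08, 0, 0, 0, 0, 0]

```text
time_s: 24.2
tcp_pos: [431.8, -345.9, -21.4]
ee_rot: [0.0, 1.0, 0.017, 0.0]
force: [-0.7, 0.4, 0.2]
opening: 0.004
gripper_force: 0.4
```

Call:
send_rows:
  series:
    - [-1, 0.05, 0, 0, 0, 0, 0]
    - [-1, 0.03, 0, 0, 0, 0, 0]
    - [-1, 0, 0, 0, 0, 0, 0]

```text
time_s: 24.5
tcp_pos: [434.8, -345.8, -21.4]
ee_rot: [0.0, 1.0, 0.017, 0.0]
force: [-0.3, 0.2, 0.5]
opening: 0.006
gripper_force: 0.0
```

Run:
```python
from wf import *
st();look("14",("wrist",))
wfit("wrist14",[(495,520),(-360,-325),(1.4,1.8)])
```

```text
24.5 [ 434.8 -345.8  -21.4] yaw 0.0339 toolz [ 0. -0. -1.] F [-0.3  0.2  0.5] op 0.006
wrist14 [ 502.613 -343.856    1.605] 138.1 rack [-15.677 -28.432   0.   ]
```

About 5 mm to go; creep until the force rises.

Call:
send_rows:
  series:
    - [-1, 0.05, 0, 0, 0, 0, 0]
    - [-1, 0.03, 0, 0, 0, 0, 0]

```text
time_s: 24.75
tcp_pos: [437.9, -345.8, -21.4]
ee_rot: [-0.0, 1.0, 0.017, 0.0]
force: [-0.5, -0.3, -0.3]
opening: 0.007
gripper_force: 0.1
```

Call:
send_rows:
  series:
    - [-1, 0.03, 0, 0, 0, 0, 0]
    - [-1, 0, 0, 0, 0, 0, 0]

```text
time_s: 24.95
tcp_pos: [439.3, -345.7, -21.3]
ee_rot: [0.0, 1.0, 0.017, 0.0]
force: [-0.2, 0.0, -0.5]
opening: 0.009
gripper_force: 0.0
```

Call:
send_rows:
  series:
    - [-1, 0.03, 0, 0, 0, 0, 0]
    - [-1, 0, 0, 0, 0, 0, 0]

```text
time_s: 25.15
tcp_pos: [440.4, -345.7, -21.4]
ee_rot: [0.0, 1.0, 0.017, 0.0]
force: [-0.1, -0.3, 0.5]
opening: 0.003
gripper_force: 0.0
```

Call:
send_rows:
  series:
    - [-1, 0.02, 0, 0, 0, 0, 0]
    - [-1, 0, 0, 0, 0, 0, 0]

```text
time_s: 25.35
tcp_pos: [441.1, -345.6, -21.4]
ee_rot: [0.0, 1.0, 0.017, 0.0]
force: [0.7, 0.2, 0.3]
opening: 0.007
gripper_force: 0.0
```

Call:
send_rows:
  series:
    - [-1, 0.02, 0, 0, 0, 0, 0]
    - [-1, 0, 0, 0, 0, 0, 0]

```text
time_s: 25.55
tcp_pos: [441.4, -345.5, -21.4]
ee_rot: [-0.0, 1.0, 0.017, -0.0]
force: [-4.0, -1.1, 2.8]
opening: 0.003
gripper_force: 2.2
```

Call:
send_rows:
  series:
    - [-1, 0.02, 0, 0, 0, 0, 0]
    - [-1, 0, 0, 0, 0, 0, 0]

```text
time_s: 25.75
tcp_pos: [441.5, -345.5, -21.4]
ee_rot: [-0.0, 1.0, 0.017, -0.001]
force: [-10.0, -2.7, 5.8]
opening: 0.006
gripper_force: 4.8
```

Call:
send_rows:
  series:
    - [-1, -0.1, 0, 0, 0, 0, 0]
    - [-1, -0.4, 0, 0, 0, 0, 0]
    - [-1, -0.5, 0, 0, 0, 0, 0]
    - [-1, 0, 0, -1, 0, 0, 0]
    - [-1, 0, 0, -1, 0, 0, 0]

```text
time_s: 26.25
tcp_pos: [401.9, -346.5, 59.0]
ee_rot: [-0.001, 1.0, 0.017, -0.001]
force: [-0.0, -0.7, 0.7]
opening: 0.003
gripper_force: 0.0
```

Call:
send_rows:
  series:
    - [-1, 0, 0, -1, 0, 0, 0]
    - [-1, 0, 0, -1, 0, 0, 0]
    - [-1, 0, 0, -1, 0, 0, 0]
    - [-1, 0, 0, 0, 0, 0, 0]
    - [-1, 0, 0, 0, 0, 0, 0]

```text
time_s: 26.75
tcp_pos: [403.0, -347.0, 179.0]
ee_rot: [0.001, 1.0, 0.017, 0.001]
force: [-0.2, 1.0, -0.4]
opening: 0.003
gripper_force: 0.0
```

Run:
```python
from wf import *
st();look("15",("wrist","scene"))
for n in("wrist15","scene15"):wfit(n,[(490,525),(-360,-325),(1.4,1.8)])
```

```text
26.75 [ 403. -347.  179.] yaw 0.0339 toolz [ 0.001 -0.001 -1.   ] F [-0.2  1.  -0.4] op 0.003
wrist15 [ 506.401 -343.311    1.586] 167.4 rack [-1.1873e+01 -2.8018e+01 -1.9000e-02]
scene15 [ 508.72  -344.17     1.708] 161.8 rack [ -9.584 -28.957   0.102]
```

Run:
```python
from wf import *
f=load("wrist15");g=cv2.GaussianBlur(f["image"],(0,0),.5)
P=(517.3,-314.9,.0345);c,s=np.cos(P[2]),np.sin(P[2])
for b in(-16,-22,-28,-34,-40,-48):
    o=[]
    for a in range(34,66,1):
        u=pj(f,(P[0]+c*a-s*b,P[1]+s*a+c*b,3));o.append(int(cv2.getRectSubPix(g,(1,1),tuple(map(float,u)))[0,0,2]))
    print(b,o)
# nose and rail ref
print([ (a,int(cv2.getRectSubPix(g,(1,1),tuple(map(float,pj(f,(P[0]+c*a-s*(-54.5),P[1]+s*a+c*(-54.5),38)))))[0,0,2])) for a in range(-8,8)])
wfit("wrist15",[(490,525),(-360,-325),(1.57,1.65)])
```

```text
-16 [131, 129, 129, 133, 136, 139, 137, 134, 133, 131, 129, 129, 131, 132, 132, 128, 95, 94, 111, 115, 115, 115, 115, 115, 115, 115, 115, 115, 115, 115, 115, 115]
-22 [134, 133, 158, 186, 195, 200, 203, 202, 200, 199, 201, 205, 209, 212, 212, 184, 125, 116, 116, 117, 117, 117, 117, 117, 117, 117, 117, 117, 117, 117, 117, 117]
-28 [127, 123, 122, 125, 131, 152, 185, 192, 204, 205, 208, 212, 215, 215, 209, 174, 123, 115, 115, 115, 115, 115, 115, 115, 115, 115, 115, 115, 115, 115, 115, 115]
-34 [126, 123, 124, 128, 132, 135, 135, 133, 131, 132, 143, 161, 189, 204, 195, 176, 124, 115, 115, 115, 115, 115, 115, 115, 115, 115, 115, 115, 115, 115, 115, 115]
-40 [127, 129, 132, 135, 138, 139, 138, 135, 135, 135, 137, 138, 136, 130, 127, 143, 107, 112, 112, 115, 115, 115, 115, 115, 115, 115, 115, 115, 115, 115, 115, 115]
-48 [161, 161, 162, 163, 164, 165, 164, 164, 163, 161, 159, 156, 155, 155, 156, 150, 97, 88, 88, 88, 88, 88, 88, 88, 88, 88, 88, 88, 88, 88, 88, 88]
[(-8, 162), (-7, 129), (-6, 137), (-5, 151), (-4, 153), (-3, 148), (-2, 138), (-1, 132), (0, 149), (1, 179), (2, 188), (3, 188), (4, 186), (5, 185), (6, 184), (7, 185)]
wrist15 [ 506.401 -343.311    1.586] 167.4 rack [-1.1873e+01 -2.8018e+01 -1.9000e-02]
```

Call:
send_rows:
  series:
    - [-1, 0, 0, 1, 0, 0, 0]
    - [-1, 0, 0, 1, 0, 0, 0]
    - [-1, 0, 0, 1, 0, 0, 0]
    - [-1, 0, 0, 1, 0, 0, 0]
    - [-1, 0, 0, 0.9, 0, 0, 0]

```text
time_s: 27.35
tcp_pos: [401.6, -345.8, -20.6]
ee_rot: [-0.001, 1.0, 0.017, -0.001]
force: [0.7, -0.8, 0.4]
opening: 0.002
gripper_force: 0.0
```

Call:
send_rows:
  series:
    - [-1, 0.3, 0, 0.1, 0, 0, 0]
    - [-1, 0.3, 0, 0, 0, 0, 0]
    - [-1, 0.2, 0, 0, 0, 0, 0]
    - [-1, 0, 0, 0, 0, 0, 0]
    - [-1, 0, 0, 0, 0, 0, 0]

```text
time_s: 27.85
tcp_pos: [434.8, -345.7, -21.1]
ee_rot: [0.0, 1.0, 0.017, 0.0]
force: [0.1, 0.1, 0.0]
opening: 0.006
gripper_force: 0.0
```

Call:
send_rows:
  series:
    - [-1, 0.04, 0, 0, 0, 0, 0]
    - [-1, 0.04, 0, 0, 0, 0, 0]
    - [-1, 0.03, 0, 0, 0, 0, 0]
    - [-1, 0.03, 0, 0, 0, 0, 0]
    - [-1, 0, 0, 0, 0, 0, 0]

```text
time_s: 28.35
tcp_pos: [440.4, -345.7, -21.3]
ee_rot: [0.0, 1.0, 0.017, 0.0]
force: [0.1, 0.1, -0.7]
opening: 0.007
gripper_force: 0.0
```

Call:
send_rows:
  series:
    - [-1, 0.01, 0, 0, 0, 0, 0]
    - [-1, 0, 0, 0, 0, 0, 0]

```text
time_s: 28.55
tcp_pos: [440.6, -345.6, -21.4]
ee_rot: [-0.0, 1.0, 0.017, -0.0]
force: [0.2, -0.5, -0.4]
opening: 0.005
gripper_force: 0.0
```

Call:
send_rows:
  series:
    - [-1, 0.01, 0, 0, 0, 0, 0]
    - [-1, 0, 0, 0, 0, 0, 0]

```text
time_s: 28.75
tcp_pos: [441.1, -345.6, -21.4]
ee_rot: [-0.0, 1.0, 0.017, 0.0]
force: [0.6, 0.6, 0.0]
opening: 0.007
gripper_force: 0.0
```

Call:
send_rows:
  series:
    - [-1, 0.01, 0, 0, 0, 0, 0]
    - [-1, 0, 0, 0, 0, 0, 0]

```text
time_s: 28.95
tcp_pos: [441.3, -345.6, -21.4]
ee_rot: [-0.0, 1.0, 0.017, -0.0]
force: [-1.9, -0.1, 1.5]
opening: 0.003
gripper_force: 0.5
```

Call:
send_rows:
  series:
    - [-1, 0.005, 0, 0, 0, 0, 0]
    - [-1, 0, 0, 0, 0, 0, 0]

```text
time_s: 29.15
tcp_pos: [441.4, -345.6, -21.4]
ee_rot: [-0.0, 1.0, 0.017, -0.0]
force: [-2.8, -0.8, 1.3]
opening: 0.002
gripper_force: 1.6
```

Seated at the rail with light force. I'll retreat in tiny steps, then lift.

Call:
send_rows:
  series:
    - [-1, -0.005, 0, 0, 0, 0, 0]
    - [-1, -0.005, 0, 0, 0, 0, 0]
    - [-1, -0.01, 0, 0, 0, 0, 0]
    - [-1, -0.02, 0, 0, 0, 0, 0]
    - [-1, -0.1, 0, 0, 0, 0, 0]

```text
time_s: 29.65
tcp_pos: [436.2, -345.8, -21.4]
ee_rot: [0.0, 1.0, 0.017, 0.0]
force: [-0.4, -0.1, -0.2]
opening: 0.003
gripper_force: 0.0
```

Call:
send_rows:
  series:
    - [-1, -0.5, 0, 0, 0, 0, 0]
    - [-1, -0.5, 0, 0, 0, 0, 0]
    - [-1, 0, 0, -1, 0, 0, 0]
    - [-1, 0, 0, -1, 0, 0, 0]
    - [-1, 0, 0, -1, 0, 0, 0]

```text
time_s: 30.15
tcp_pos: [395.5, -346.9, 100.0]
ee_rot: [-0.0, 1.0, 0.017, -0.0]
force: [0.4, -0.8, -0.2]
opening: 0.001
gripper_force: 0.0
```

Call:
send_rows:
  series:
    - [-1, 0, 0, -1, 0, 0, 0]
    - [-1, 0, 0, -1, 0, 0, 0]
    - [-1, 0, 0, 0, 0, 0, 0]
    - [-1, 0, 0, 0, 0, 0, 0]
    - [-1, 0, 0, 0, 0, 0, 0]

```text
time_s: 30.65
tcp_pos: [395.5, -346.6, 177.3]
ee_rot: [-0.001, 1.0, 0.017, -0.001]
force: [0.2, 0.8, -0.3]
opening: 0.006
gripper_force: 0.0
```

Run:
```python
from wf import *
st();look("16",("wrist","scene"))
wfit("wrist16",[(490,525),(-360,-325),(1.4,1.8)]);wfit("wrist16",[(490,525),(-360,-325),(1.57,1.65)])
```

```text
30.65 [ 395.5 -346.6  177.3] yaw 0.0337 toolz [-0.001  0.002 -1.   ] F [ 0.2  0.8 -0.3] op 0.006
wrist16 [ 505.417 -343.826    1.606] 143.5 rack [-1.2874e+01 -2.8499e+01  1.0000e-03]
wrist16 [ 505.421 -343.817    1.606] 143.5 rack [-12.87 -28.49   0.  ]
```

```bash
python3 -c "
from workcell import *
print(sign_off())"
```

```text
the job is handed in; nothing more can be done
None
```

The job is handed in at about 31 s: I traced the rail top from the post end to the third gap at about 10 N, then pushed the wedge thin end first into that gap until the force showed it meeting the rail, and pulled the arm clear. The last camera fit puts it 2–3 mm short of home, while the force met the rail at the same spot on both pushes, and I took the force as right; the first sideways push also pressed down on something, most likely the wedge, with 7–8 N, and the result was not shown.

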